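# Stack the glass-offcut trays, turned so that they do not nest

### The arm

A 6-joint arm with a two-finger parallel gripper is mounted at the origin on the work surface. World frame = base frame: x ahead of the robot, y to its left, z up, the work surface at z = 0. Lengths are in m, angles in degrees, forces in N, time in s.
With the tool pointing down it reaches from about 0.35 to 0.875 m from the base axis. Payload 4.2 kg.
Tool frame: the origin (TCP) lies at the very end of the fingers, on their centre line; the grasp point (between the pads) lies 19 mm behind it (r.grip_point_offset is the distance from the TCP to the grasp point, in m); z points along the fingers, y is the line along which they close (so a half turn about z gives the same grasp; the last joint's range is limited). The gripper opens to 87 mm and grips with 3 to 60 N. Pads are 19 mm wide; open, the fingers measure 117 mm over their backs; the gripper's body (75 mm by 190 mm) begins 51 mm behind the grasp point.
Start: joints at [86.551, 22.042, 0.453, 0, -68.411, -14.817], TCP at [0.196, 0.593, 0.223] pointing down, gripper open.
Joint ranges: [-179.83, 179.83], [-69.29, 118.12], [-61.27, 80.66], [-181.25, 117.63], [-171.15, -9.14], [-177.46, 177.46]. Speed limits (degrees/s): [159.86, 159.86, 180, 180, 180, 180].

### API

Orientations are given as a 3x3 rotation matrix whose columns are the frame's x, y, z axes.
In Python, from station import r gives the robot as it stands.
- The arm moves only by the tool move_arm, never from a script. Its argument "series" is a list of rows, each a list of 3 entries, a list of its own where there are three numbers: the turn, a rotation vector about the tool's x, y, z as a fraction of full scale, then the shift along the tool's x, y, z as a fraction of full scale, then the opening, from 0 (shut) to 1 (fully open). A call has 1 to 12 rows; each row shifts and turns the commanded pose from where the row before left it, along the tool's axes as they then stand; what a row does not reach is not made up. Full scale, the value 1, is 0.5 m for a shift and 0.1 rad for a turn. A row lasts 1/10 s, in which the tool goes at most 50 mm and 8.59 degrees, less where a joint would pass 70% of its speed; a pose out of reach is approached as far as the arm can. A call with a number of a shift or a turn outside -1 to 1 is refused whole. A call with a gripper value outside its range is refused whole. The fingers move at their own pace and stop on an object; the grip force is fixed at half the most. Time passes only in rows, so rows that do not move let the fingers close. It gives the time, the measured TCP pose, the force, the opening and the grip force at its end, in the units of the state.
- r.sense(): the state, without advancing time (a new reading comes with each control period).
- r.capture(name): name is "scene" or "top" or "wrist"; returns a dict with "img" (480x640x3 uint8, red, green, blue), "fx", "fy", "cx", "cy" (pixels), "k1" (the pictures are not rectified: a ray, as slopes to the right and down, at radius r is drawn at 1 + k1 r^2 times it, then the intrinsics apply), "origin" and "orientation" of the camera in the world. Camera axes: x right, y up, looking along -z (the intrinsics and any distortion apply to the point x, -y, -z); pixel columns grow to the right and rows downward; lengths in m; the calibration is good to about 2 mm. A picture is of the moment at which its call begins. There is no depth.
- r.finish_job(): hands the job in; it is judged then, once.
Trained networks look in the newest picture that a camera, given by its name, has taken for a name from the list of things; names that differ only in an ending like _2 or _b are one class to them, and where a whole thing is asked for, a point or a joint stands for the part that bears it (a point fixed in the world has none). Each returns a list of dicts, best first, with "score" (0 to 1); they miss things now and then, are a little off and sometimes report something else, mostly with a low value. They report only what shows in the picture. A call takes as long as a camera call. They do not tell look-alikes from the thing itself.
- r.cut_out(target, camera): "pixels" (480x640 bool, what is visible of it) and "centre" ([column, row] in pixels, amid what is visible of it).
- r.pinpoint(target, camera): "centre" ([column, row] in pixels: a listed point, or the origin of a listed thing).
The state is a dict: "time_s": time; "joints": joint angles; "joint_velocities": joint speeds; "effort": joint torques, N m; "tcp_pos": TCP position; "ee_rot": TCP orientation; "wrist_force": force on the tool from outside, world axes, zero at the start; "moment": the same for the moment, N m; "gripper_width": opening from 0.0 (shut) to 1.0 (fully open); "gripper_force": force on a finger pad.
Only numpy, scipy, OpenCV 4.12 (cv2) and the standard library are available. Lean on these libraries where they do the work, as an engineer would, in place of code of your own. Each camera call takes 0.05 s, during which the arm holds its last target. There are 200 camera calls.

### The job

Pick up the empty white tray with the handle bar across its middle and put it on top of its twin, the one that holds the glass discs, turned half round with respect to it (its low scoop end over the other's high end), so that its four foot lugs rest on the twin's rim and the two stand stacked, centred and in line, not nested. Set it down gently, do not drop it, and leave the tray with the glass where it stands and the right way up.

Things in the scene. Friction and masses are not known exactly. Their poses are not given: they have to be found in the camera images.
- top_tray: Empty white tray, 0.18 to 0.33 kg, 194 (x) x 136 (y) x 70 mm; origin: centre of underside, z up. Grip its handle: a vertical bar across the middle, 12 mm thick (x), 92 long (y), 32 to 66 mm above the underside, 70 mm clear on both sides; below, it widens to 28 mm at the floor. Not the small shallow white box (115 x 85 x 40, no handle). Stacked, its underside is 70 mm above the other tray's.
- base_tray: Its twin, same sizes, origin and axes, about 0.6 kg with three glass discs lying low in it, free on the table. Both: 13 mm wide flat rims on the long sides, top at 70 mm, cut by 24 mm slots at x = +60 and -26 (down to 36 mm high); four foot lugs, 16 mm wide, 8 high, at the same x, flush with the underside, out to y = +-68. Same way round, lugs enter slots: it nests.
- top_scoop (a point): Middle of the upper edge of the empty tray's scoop end, the low short wall (40 mm high, no rim) at its own +x; the other short end is 70 mm high with a rim. 88 mm along +x from the origin, 40 mm above the underside. Axes as the tray's.
- base_scoop (a point): The same point on the tray with the glass: middle of the upper edge of its low scoop end, 88 mm along its own +x from the origin, 40 mm above its underside. Axes as the tray's.
There are look-alikes about, which are no part of the job. Leave any green look-alike of the top_tray alone.

How it is judged:
By the outcome, as a careful person would: the job done as asked, in the order asked, and still so for the second after the job is handed in, with the robot touching nothing.
It also fails if it takes over 35 s, if anything falls off the work surface, if the arm or the gripper's body presses on something with over 40 N, if the wrist force passes 120 N, or if a joint passes its speed limit or range.

## Working session

There is one attempt and no reset: what is moved stays moved. The work goes in short steps, Python scripts to look and compute and a tool call to move; the robot and the scene stay as the last step left them, time stands still between calls to the robot, and variables do not carry over. Pictures are saved under pics/ and viewed, at most 10 in all, crops included, and the job is handed in when it is done.

Besides the shell and the picture viewer there is one more tool, called in YAML: its name, and indented under it one key for each argument. move_arm: Moves the arm, as the interface text tells. Its arguments: {"type":"object","properties":{"series":{"type":"array"}},"required":["series"]}

```bash
mkdir -p pics; ls; cat > h.py <<'E'
import numpy as np, cv2
from station import r
def ray(c,px):
    u=np.array([(px[0]-c["cx"])/c["fx"],(px[1]-c["cy"])/c["fy"]]); d=u.copy()
    for _ in range(20): d=u/(1+c["k1"]*(d@d))
    return np.array(c["orientation"])@np.array([d[0],-d[1],-1.])
def at(c,px,z):
    v=ray(c,px); o=np.array(c["origin"]); return o+v*(z-o[2])/v[2]
def save(c,n): cv2.imwrite("pics/"+n,c["img"][:,:,::-1])
E
python3 - <<'E'
from h import *
s=r.sense(); print(s["time_s"],s["tcp_pos"],s["ee_rot"],s["gripper_width"])
ims=[]
for n in ("scene","top"):
    c=r.capture(n); ims.append(c["img"]); print(n,c["origin"])
    for t,z in (("top_tray",0),("base_tray",0),("top_scoop",.04),("base_scoop",.04)):
        for d in r.pinpoint(t,n): print(t,np.round(d["centre"],1),round(d["score"],2),np.round(at(c,d["centre"],z),4))
cv2.imwrite("pics/a.png",ims[0][:,:,::-1]);cv2.imwrite("pics/b.png",ims[1][:,:,::-1])
E
```

```text
pics
0.0 [0.1956851  0.5929374  0.22147001] [[ 9.49555482e-01 -3.13598521e-01 -5.94770529e-04]
 [-3.13599070e-01 -9.49553131e-01 -2.11519152e-03]
 [ 9.85547136e-05  2.19501119e-03 -9.99997586e-01]] 0.9997089151497186
scene [0.85076387 0.43295301 1.05192554]
top_tray [241.5 229.4] 0.89 [ 0.5569 -0.2642  0.    ]
top_tray [319.7 169.7] 0.73 [ 0.2813 -0.2998  0.    ]
base_tray [408.3 375.9] 0.61 [0.4851 0.2686 0.    ]
top_scoop [174.9 181.6] 0.76 [ 0.6227 -0.4712  0.04  ]
top_scoop [330.2 139. ] 0.64 [ 0.2121 -0.3421  0.04  ]
top_scoop [208.5 239.7] 0.58 [ 0.6468 -0.2611  0.04  ]
base_scoop [383.9 401.5] 0.59 [0.573  0.2836 0.04  ]
top [ 0.28432457 -0.08916878  1.23903976]
top_tray [471.7 216.9] 0.63 [ 0.5303 -0.4741  0.    ]
top_tray [384.9 210.6] 0.62 [ 0.553  -0.2476  0.    ]
top_tray [411.6 318.6] 0.62 [ 0.2704 -0.303   0.    ]
base_tray [188.5 244.7] 0.88 [0.474 0.271 0.   ]
top_scoop [385.4 173.4] 0.98 [ 0.6429 -0.248   0.04  ]
top_scoop [470.1 180.8] 0.96 [ 0.6172 -0.4644  0.04  ]
top_scoop [385.3 211.7] 0.67 [ 0.5414 -0.2434  0.04  ]
top_scoop [436.5 344.1] 0.65 [ 0.2086 -0.3531  0.04  ]
base_scoop [179.1 203.4] 0.84 [0.576 0.286 0.04 ]
```

View pics/b.png

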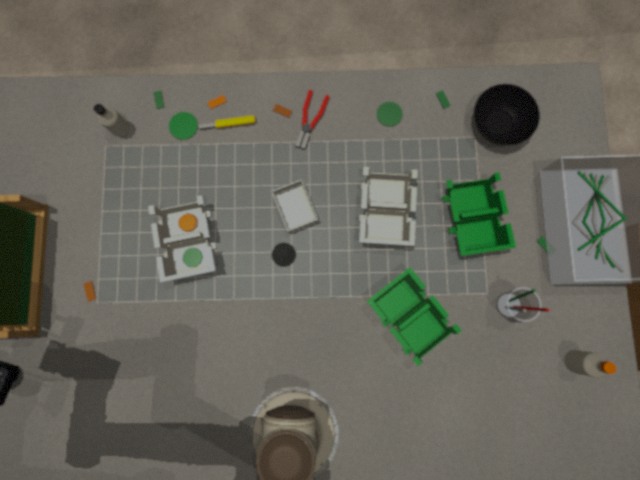

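View pics/a.png

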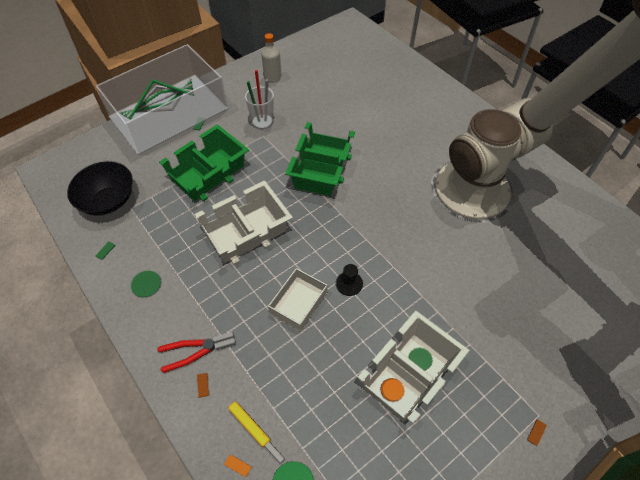

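The top view shows the base tray (orange and green discs) at about (188,243) and the empty white tray at about (388,208). Both have their scoop ends toward +x, which is up in the image. The two green look-alikes are at (478,215) and (412,315), and the shallow white box is at (295,207). The oblique view agrees with this.

```bash
cat >> h.py <<'E'
def go(pos,yaw=None):
    s=r.sense(); R=np.array(s["ee_rot"]); d=R.T@(np.array(pos)-s["tcp_pos"])
    y=np.degrees(np.arctan2(R[1,1],R[0,1]))
    # rotation vector (tool axes) to exactly-down tool with closing-axis yaw
    from scipy.spatial.transform import Rotation as Q
    t=np.radians(y if yaw is None else yaw); Y=np.array([np.cos(t),np.sin(t),0]);Z=np.array([0,0,-1.])
    T=np.c_[np.cross(Y,Z),Y,Z]; w=Q.from_matrix(R.T@T).as_rotvec()
    print("t",s["time_s"],"pos",np.round(s["tcp_pos"],4),"yaw",round(y,2),"q",np.round(s["joints"],1),"F",np.round(s["wrist_force"],1),"g",s["gripper_width"],s["gripper_force"])
    print("shift units total",np.round(d/.5,4),"(tool axes now)  turn units total",np.round(w/.1,3))
E
python3 - <<'E'
from h import *
c=r.capture("wrist"); s=r.sense(); R=np.array(s["ee_rot"])
print(R.T@(np.array(c["origin"])-s["tcp_pos"])); print(R.T@np.array(c["orientation"])); print(c["fx"])
go([.42,.27,.34]); 
E
```

```text
[ 0.06969518 -0.0001898  -0.16110426]
[[ 7.83449638e-04  9.65932364e-01  2.58793459e-01]
 [ 9.99999686e-01 -7.26429033e-04 -3.15958831e-04]
 [-1.17199778e-04  2.58793626e-01 -9.65932630e-01]]
387.69598503162774
t 0.55 pos [0.1958 0.5935 0.2226] yaw -108.27 q [ 86.6  22.    0.5  -0.  -68.4 -14.8] F [-0.  -0.2  0. ] g 0.9991504327553049 0.0
shift units total [ 0.6285  0.4738 -0.2349] (tool axes now)  turn units total [ 0.  0. -0.]
```

move_arm:
  series:
    - [[0,0,0],[0.03,0.02,-0.016],1]
    - [[0,0,0],[0.07,0.04,-0.02],1]
    - [[0,0,0],[0.075,0.046,-0.02],1]
    - [[0,0,0],[0.075,0.046,-0.02],1]
    - [[0,0,0],[0.075,0.046,-0.02],1]
    - [[0,0,0],[0.075,0.046,-0.02],1]
    - [[0,0,0],[0.075,0.046,-0.02],1]
    - [[0,0,0],[0.075,0.046,-0.02],1]
    - [[0,0,0],[0.075,0.046,-0.02],1]
    - [[0,0,0],[0.06,0.04,0],1]
    - [[0,0,0],[0.03,0.02,0],1]
    - [[0,0,0],[0,0,0],1]

```text
time_s: 1.75
tcp_pos: [0.4672, 0.2689, 0.3112]
ee_rot: [[0.948, -0.317, 0.001], [-0.317, -0.948, 0.0], [0.001, -0.0, -1.0]]
wrist_force: [0.1, -0.7, -0.5]
gripper_width: 1.0
gripper_force: 0.0
```

move_arm:
  series:
    - [[0,0,0.5],[0,0,0],1]
    - [[0,0,1],[0,0,0],1]
    - [[0,0,1],[0,0,0],1]
    - [[0,0,1],[0,0,0],1]
    - [[0,0,1],[0,0,0],1]
    - [[0,0,1],[0,0,0],1]
    - [[0,0,1],[0,0,0],1]
    - [[0,0,1],[0,0,0],1]
    - [[0,0,1],[0,0,0],1]
    - [[0,0,1],[0,0,0],1]
    - [[0,0,0.5],[0,0,0],1]
    - [[0,0,0],[0,0,0],1]

```text
time_s: 2.95
tcp_pos: [0.4656, 0.2717, 0.3109]
ee_rot: [[0.25, -0.968, 0.0], [-0.968, -0.25, 0.0], [-0.0, -0.0, -1.0]]
wrist_force: [-0.4, 0.3, 0.0]
gripper_width: 1.001
gripper_force: 0.0
```

```bash
cat >> h.py <<'E'
def look(n,names,f):
    c=r.capture(n); save(c,f)
    for t,z in names:
        for d in r.pinpoint(t,n)[:3]: print(t,np.round(d["centre"],1),round(d["score"],2),np.round(at(c,d["centre"],z),4))
    return c
E
python3 - <<'E'
from h import *
import pickle
c=look("wrist",(("base_tray",0),("base_scoop",.04)),"c.png"); pickle.dump(c,open("base.pkl","wb"))
go([.555,-.248,.3],-180)
E
```

```text
base_tray [302.6 184.1] 0.74 [0.4817 0.2689 0.    ]
base_scoop [222.7 185.3] 0.58 [0.5676 0.287  0.04  ]
t 3.1 pos [0.4658 0.2717 0.3108] yaw -165.48 q [ 47.5  10.7  -2.8  -0.  -76.5 -33. ] F [0.7 0.  0. ] g 0.9990429562977509 0.0
shift units total [1.0509 0.0879 0.0213] (tool axes now)  turn units total [-2.000e-03  2.000e-03  2.534e+00]
```

View pics/c.png

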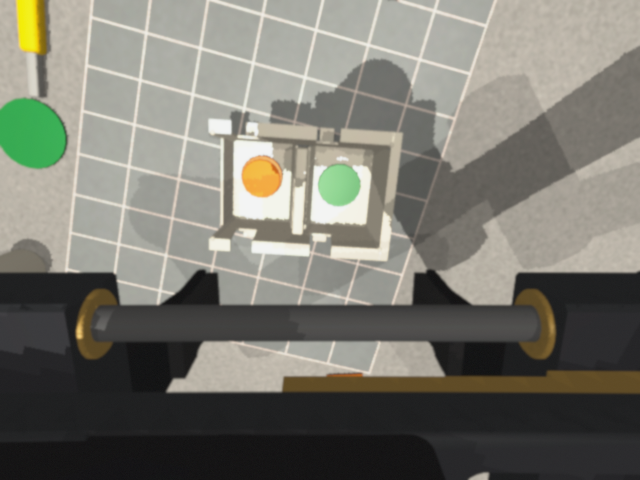

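This wrist view shows the base tray. Its scoop end is on the left at about (222,185), and its rimmed high end is on the right, with corners near (402,132) and (389,260). I'll zoom in to get the rim corners.

```bash
python3 - <<'E'
import cv2
i=cv2.imread("pics/c.png")[110:270,200:412]; cv2.imwrite("pics/c2.png",cv2.resize(i,None,fx=3.7,fy=3.7,interpolation=cv2.INTER_CUBIC))
E
```

```text
(no output)
```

View pics/c2.png

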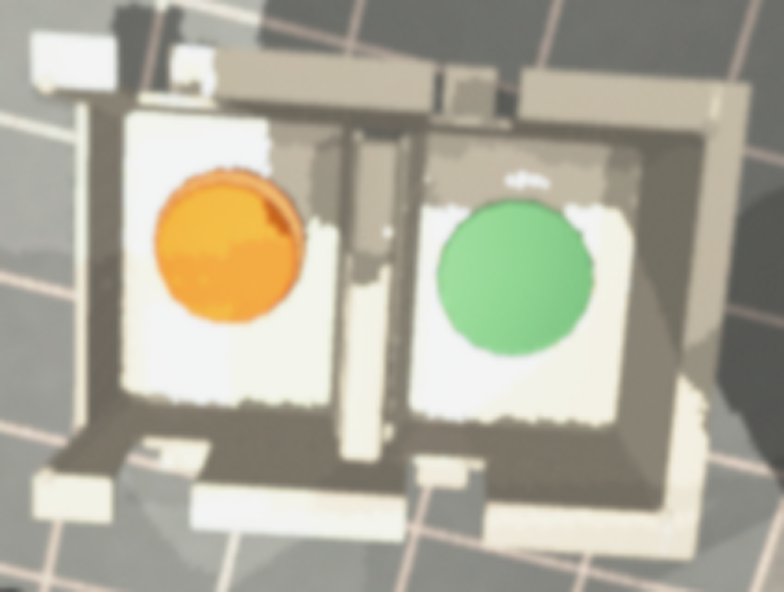

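move_arm:
  series:
    - [[0,0,0],[0.05,0.005,0],1]
    - [[0,0,0.25],[0.095,0.008,0],1]
    - [[0,0,0.25],[0.095,0.008,0],1]
    - [[0,0,0.25],[0.095,0.008,0],1]
    - [[0,0,0.25],[0.095,0.008,0],1]
    - [[0,0,0.25],[0.095,0.005,0],1]
    - [[0,0,0.25],[0.095,0,0],1]
    - [[0,0,0.25],[0.095,0,0],1]
    - [[0,0,0.25],[0.095,0,0],1]
    - [[0,0,0.25],[0.095,0,0],1]
    - [[0,0,0.25],[0.095,0,0],1]
    - [[0,0,0],[0.04,0,0],1]

```text
time_s: 4.3
tcp_pos: [0.5173, -0.2495, 0.3101]
ee_rot: [[-0.001, -1.0, -0.001], [-1.0, 0.001, -0.0], [0.0, 0.001, -1.0]]
wrist_force: [-0.6, 0.7, -1.0]
gripper_width: 1.003
gripper_force: 0.0
```

```bash
python3 - <<'E'
from h import *
import pickle
go([.555,-.248,.3],-180)
c=look("wrist",(("top_tray",0),("top_scoop",.04)),"d.png"); pickle.dump(c,open("top.pkl","wb"))
i=cv2.imread("pics/d.png")
m=r.cut_out("top_tray","wrist"); 
for k in m[:3]: 
  y,x=np.where(k["pixels"]); print(k["score"],x.min(),x.max(),y.min(),y.max())
E
```

```text
t 4.3 pos [ 0.5173 -0.2495  0.3101] yaw 179.94 q [ -9.6  14.4   1.8   0.  -77.5   9.5] F [-0.6  0.7 -1. ] g 1.0030429034613098 0.0
shift units total [-0.0031 -0.0754  0.0202] (tool axes now)  turn units total [ 0.008 -0.004 -0.01 ]
top_tray [516.8 148.5] 0.77 [ 0.2777 -0.2987  0.    ]
top_tray [284.2 189.6] 0.71 [ 0.5541 -0.2502  0.    ]
top_scoop [202.5 191.1] 0.69 [ 0.6421 -0.2544  0.04  ]
0.89 434 639 29 257
0.58 190 383 126 268
```

View pics/d.png

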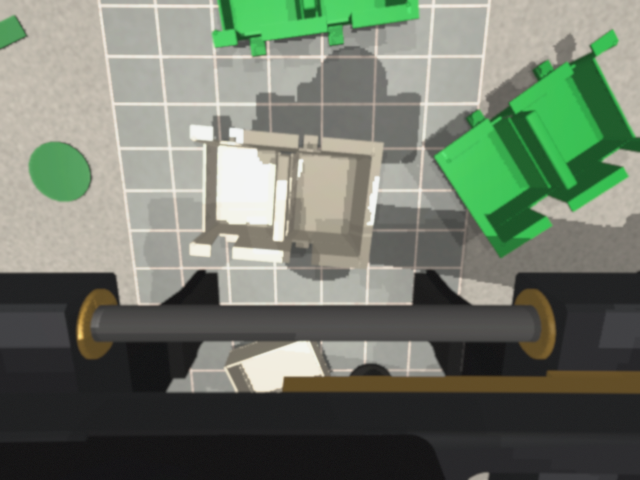

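The empty tray is at about (284,190) in this view, with its scoop on the left near (202,191) and yaw close to 0°. The green trays are at the top and right. I'll fit the base pose from the rim corners and zoom in on this tray.

```bash
cat >> h.py <<'E'
def fit(c,pts,x0,y0,s,z=.07):
    m=np.array([p[:2] for p in pts],float)/1000; w=np.array([at(c,(x0+p[2]/s,y0+p[3]/s),z)[:2] for p in pts])
    mc,wc=m.mean(0),w.mean(0); a=m-mc;b=w-wc
    t=np.arctan2((a[:,0]*b[:,1]-a[:,1]*b[:,0]).sum(),(a*b).sum()); R=np.array([[np.cos(t),-np.sin(t)],[np.sin(t),np.cos(t)]])
    o=wc-R@mc; print("origin",o.round(4),"yaw",np.degrees(t).round(2),"scale",np.sqrt((b**2).sum()/(a**2).sum()).round(3))
    print("res mm",((w-o)@R-m).round(4).tolist())
E
python3 - <<'E'
from h import *
import pickle
c=pickle.load(open("base.pkl","rb"))
fit(c,[(-97,-68,750,85),(-38,-68,520,68),(-14,-68,434,62),(72,-68,118,36),(97,-68,32,31),(97,68,35,520),(72,68,113,522),(48,68,192,528),(-14,68,405,542),(-38,68,486,545),(-97,68,692,558)],199.5,109.5,3.7)
i=cv2.imread("pics/d.png")[115:275,180:392]; cv2.imwrite("pics/d2.png",cv2.resize(i,None,fx=3.7,fy=3.7,interpolation=cv2.INTER_CUBIC))
E
```

```text
origin [0.482  0.2688] yaw 10.7 scale 1.0
res mm [[-0.0015, 0.0004], [0.002, 0.0001], [0.0013, 0.0001], [0.0003, -0.0009], [-0.0018, -0.0006], [-0.0019, 0.0008], [0.0004, -0.0001], [0.0012, 0.0002], [0.0006, 0.0004], [0.0007, -0.0003], [-0.0013, -0.0003]]
```

View pics/d2.png

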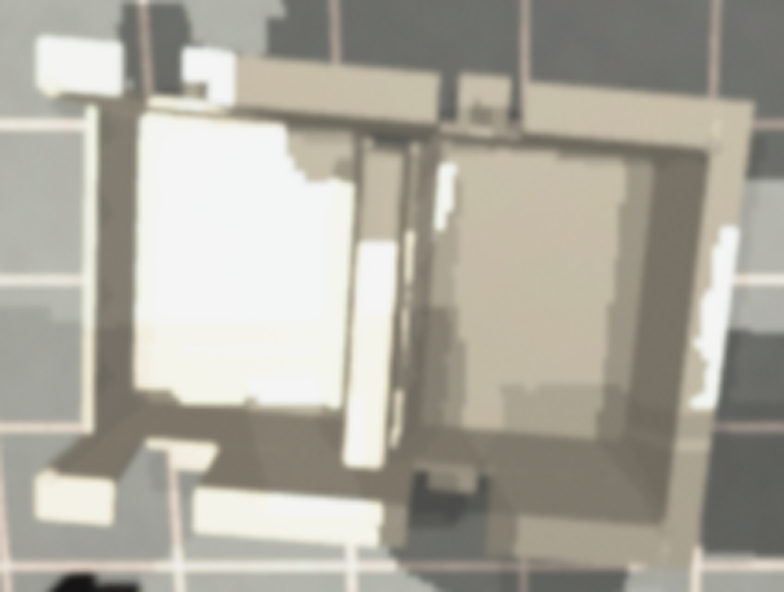

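The zoomed view shows the rim corners clearly, at (752,102), (692,568), (37,36) and (37,522).

```bash
python3 - <<'E'
from h import *
import pickle
c=pickle.load(open("top.pkl","rb"))
fit(c,[(-97,-68,753,102),(-38,-68,524,82),(-14,-68,440,72),(72,-68,124,42),(97,-68,37,36),(97,68,37,521),(72,68,113,525),(48,68,193,532),(-14,68,407,548),(-38,68,488,553),(-97,68,692,568)],179.5,114.5,3.7)
E
```

```text
origin [ 0.5521 -0.2495] yaw -4.89 scale 1.0
res mm [[-0.0016, 0.0004], [0.002, 0.0004], [0.0008, -0.0003], [-0.0, -0.0007], [-0.0018, -0.0002], [-0.0019, 0.0009], [0.0009, 0.0002], [0.0015, 0.0004], [0.0005, 0.0001], [0.0006, -0.0004], [-0.001, -0.0008]]
```

move_arm:
  series:
    - [[0,0,0],[0,-0.035,0.02],1]
    - [[0,0,0],[0,-0.035,0.06],1]
    - [[0,0,0.443],[0,0,0.08],1]
    - [[0,0,0.4],[0,0,0.08],1]
    - [[0,0,0],[0,0,0.08],1]
    - [[0,0,0],[0,0,0.06],1]
    - [[0,0,0],[0,0,0.03],1]
    - [[0,0,0],[0,0,0],1]
    - [[0,0,0],[0,0,0],1]

```text
time_s: 5.4
tcp_pos: [0.5535, -0.2452, 0.1065]
ee_rot: [[-0.08, -0.997, 0.001], [-0.997, 0.08, -0.001], [0.001, -0.001, -1.0]]
wrist_force: [-0.6, 0.3, 0.8]
gripper_width: 1.002
gripper_force: 0.0
```

```bash
python3 - <<'E'
from h import *
go([.5521,-.2495,.037],175.11)
look("wrist",(("top_tray",0),),"e.png")
E
```

```text
t 5.4 pos [ 0.5535 -0.2452  0.1065] yaw 175.41 q [ -8.6  26.  -11.2   0.  -52.7   4. ] F [-0.6  0.3  0.8] g 1.0021692849645034 0.0
shift units total [0.0087 0.0023 0.1389] (tool axes now)  turn units total [-0.011 -0.005  0.053]
top_tray [316.8 227.1] 0.57 [ 0.5516 -0.249   0.    ]
```

View pics/e.png

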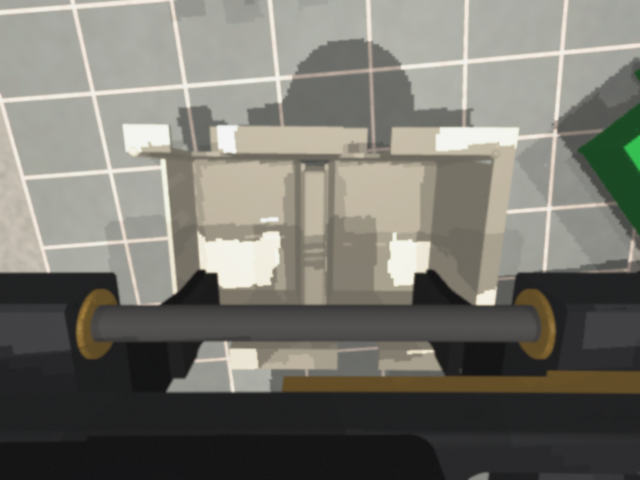

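The handle bar, near column 314, sits midway between the fingers. I'll descend and grip it.

move_arm:
  series:
    - [[0,0,0.05],[0.009,0.002,0.02],1]
    - [[0,0,0],[0,0,0.04],1]
    - [[0,0,0],[0,0,0.04],1]
    - [[0,0,0],[0,0,0.03],1]
    - [[0,0,0],[0,0,0.009],1]
    - [[0,0,0],[0,0,0],1]

```text
time_s: 6.1
tcp_pos: [0.551, -0.2507, 0.0356]
ee_rot: [[-0.088, -0.996, -0.001], [-0.996, 0.088, 0.0], [-0.0, 0.001, -1.0]]
wrist_force: [-0.0, 0.6, 0.2]
gripper_width: 1.0
gripper_force: 0.0
```

move_arm:
  series:
    - [[0,0,0],[0,0,0],0]
    - [[0,0,0],[0,0,0],0]
    - [[0,0,0],[0,0,0],0]
    - [[0,0,0],[0,0,0],0]
    - [[0,0,0],[0,0,0],0]
    - [[0,0,0],[0,0,0],0]
    - [[0,0,0],[0,0,0],0]
    - [[0,0,0],[0,0,0],0]

```text
time_s: 6.9
tcp_pos: [0.5513, -0.2505, 0.036]
ee_rot: [[-0.087, -0.996, -0.0], [-0.996, 0.087, 0.0], [-0.0, 0.0, -1.0]]
wrist_force: [0.5, -0.3, -0.4]
gripper_width: 0.356
gripper_force: 0.0
```

```bash
python3 - <<'E'
from h import *
go([.5521,-.2495,.26],175.11)
E
```

```text
t 6.9 pos [ 0.5513 -0.2505  0.036 ] yaw 175.0 q [ -9.1  30.9 -14.9   0.  -44.1   4.1] F [ 0.5 -0.3 -0.4] g 0.3562248147954817 0.0
shift units total [-0.0022 -0.0013 -0.448 ] (tool axes now)  turn units total [ 0.001  0.    -0.019]
```

move_arm:
  series:
    - [[0,0,0],[0,0,0],0]
    - [[0,0,0],[0,0,0],0]
    - [[0,0,0],[0,0,0],0]
    - [[0,0,0],[0,0,0],0]
    - [[0,0,0],[0,0,0],0]
    - [[0,0,0],[0,0,0],0]

```text
time_s: 7.5
tcp_pos: [0.5516, -0.2506, 0.0361]
ee_rot: [[-0.087, -0.996, 0.001], [-0.996, 0.087, -0.0], [0.0, -0.001, -1.0]]
wrist_force: [0.6, 0.1, -0.3]
gripper_width: 0.135
gripper_force: 30.0
```

move_arm:
  series:
    - [[0,0,0],[0,0,-0.01],0]
    - [[0,0,0],[0,0,-0.02],0]
    - [[0,0,0],[0,0,-0.04],0]
    - [[0,0,0],[0,0,-0.06],0]
    - [[0,0,0],[0,0,-0.06],0]
    - [[0,0,0],[0,0,-0.06],0]
    - [[0,0,0],[0,0,-0.06],0]
    - [[0,0,0],[0,0,-0.05],0]
    - [[0,0,0],[0,0,-0.03],0]
    - [[0,0,0],[0,0,-0.01],0]
    - [[0,0,0],[0,0,0],0]

```text
time_s: 8.6
tcp_pos: [0.5512, -0.2504, 0.2368]
ee_rot: [[-0.087, -0.996, 0.001], [-0.996, 0.087, 0.0], [-0.0, -0.001, -1.0]]
wrist_force: [-0.1, 0.7, -2.3]
gripper_width: 0.137
gripper_force: 30.0
```

```bash
python3 - <<'E'
from h import *
go([.482,.2688,.235])
E
```

```text
t 8.6 pos [ 0.5512 -0.2504  0.2368] yaw 174.99 q [ -9.1  19.6  -1.2  -0.  -69.2   4.1] F [-0.1  0.7 -2.3] g 0.13718568577688176 29.986960622482002
shift units total [-1.0224  0.2286  0.0036] (tool axes now)  turn units total [-0.011  0.002  0.   ]
```

move_arm:
  series:
    - [[0,0,0],[-0.02,0.004,0],0]
    - [[0,0,0],[-0.04,0.009,0],0]
    - [[0,0,0],[-0.06,0.013,0],0]
    - [[0,0,0],[-0.08,0.018,0],0]
    - [[0,0,0],[-0.08,0.018,0],0]
    - [[0,0,0],[-0.08,0.018,0],0]
    - [[0,0,0],[-0.08,0.018,0],0]
    - [[0,0,0],[-0.08,0.018,0],0]
    - [[0,0,0],[-0.08,0.018,0],0]
    - [[0,0,0],[-0.08,0.018,0],0]
    - [[0,0,0],[-0.08,0.018,0],0]
    - [[0,0,0],[-0.08,0.018,0],0]

```text
time_s: 9.8
tcp_pos: [0.4926, 0.1777, 0.2348]
ee_rot: [[-0.087, -0.996, -0.002], [-0.996, 0.087, -0.001], [0.001, 0.002, -1.0]]
wrist_force: [0.6, -0.5, -1.6]
gripper_width: 0.134
gripper_force: 30.0
```

move_arm:
  series:
    - [[0,0,0],[-0.08,0.018,0],0]
    - [[0,0,0],[-0.06,0.013,0],0]
    - [[0,0,-0.3],[-0.03,0.006,0],0]
    - [[0,0,-0.6],[-0.012,0.003,0],0]
    - [[0,0,-1],[0,0,0],0]
    - [[0,0,-1],[0,0,0],0]
    - [[0,0,-1],[0,0,0],0]
    - [[0,0,-1],[0,0,0],0]
    - [[0,0,-1],[0,0,0],0]
    - [[0,0,-1],[0,0,0],0]
    - [[0,0,-1],[0,0,0],0]
    - [[0,0,-1],[0,0,0],0]

```text
time_s: 11.0
tcp_pos: [0.4814, 0.2677, 0.2349]
ee_rot: [[0.722, -0.692, -0.002], [-0.692, -0.722, -0.002], [-0.0, 0.003, -1.0]]
wrist_force: [-0.2, -0.2, -1.9]
gripper_width: 0.135
gripper_force: 30.0
```

move_arm:
  series:
    - [[0,0,-1],[0,0,0],0]
    - [[0,0,-1],[0,0,0],0]
    - [[0,0,-1],[0,0,0],0]
    - [[0,0,-1],[0,0,0],0]
    - [[0,0,-1],[0,0,0],0]
    - [[0,0,-1],[0,0,0],0]
    - [[0,0,-1],[0,0,0],0]
    - [[0,0,-1],[0,0,0],0]
    - [[0,0,-1],[0,0,0],0]
    - [[0,0,-1],[0,0,0],0]
    - [[0,0,-1],[0,0,0],0]
    - [[0,0,-1],[0,0,0],0]

```text
time_s: 12.2
tcp_pos: [0.4814, 0.2677, 0.2349]
ee_rot: [[0.906, 0.423, -0.002], [0.423, -0.906, -0.002], [-0.003, 0.001, -1.0]]
wrist_force: [-0.6, -0.6, -2.0]
gripper_width: 0.136
gripper_force: 30.0
```

move_arm:
  series:
    - [[0,0,-1],[0,0,0],0]
    - [[0,0,-1],[0,0,0],0]
    - [[0,0,-1],[0,0,0],0]
    - [[0,0,-1],[0,0,0],0]
    - [[0,0,-1],[0,0,0],0]
    - [[0,0,-1],[0,0,0],0]
    - [[0,0,-1],[0,0,0],0]
    - [[0,0,-1],[0,0,0],0]
    - [[0,0,-1],[0,0,0],0]
    - [[0,0,-1],[0,0,0],0]
    - [[0,0,-1],[0,0,0],0]
    - [[0,0,-1],[0,0,0],0]

```text
time_s: 13.4
tcp_pos: [0.4814, 0.2676, 0.2349]
ee_rot: [[-0.065, 0.998, -0.002], [0.998, 0.065, -0.002], [-0.002, -0.002, -1.0]]
wrist_force: [0.0, 1.3, -1.4]
gripper_width: 0.131
gripper_force: 30.0
```

```bash
python3 - <<'E'
from h import *
go([.482,.2688,.235],10.7)
E
```

```text
t 13.4 pos [0.4814 0.2676 0.2349] yaw 3.75 q [ 45.9  14.4  -8.8  -0.  -66.9 137.8] F [ 0.   1.3 -1.4] g 0.1305837176147788 29.98776386724785
shift units total [ 0.0022  0.0014 -0.0001] (tool axes now)  turn units total [-0.023  0.014 -1.213]
```

move_arm:
  series:
    - [[-0.02,0.01,-0.8],[0.002,0.001,0.03],0]
    - [[0,0,-0.413],[0,0,0.05],0]
    - [[0,0,0],[0,0,0.05],0]
    - [[0,0,0],[0,0,0.04],0]
    - [[0,0,0],[0,0,0.02],0]
    - [[0,0,0],[0,0,0.01],0]
    - [[0,0,0],[0,0,0],0]
    - [[0,0,0],[0,0,0],0]

```text
time_s: 14.2
tcp_pos: [0.4833, 0.2699, 0.1369]
ee_rot: [[-0.182, 0.983, 0.003], [0.983, 0.182, 0.002], [0.002, 0.004, -1.0]]
wrist_force: [0.4, 0.3, -1.9]
gripper_width: 0.136
gripper_force: 30.0
```

```bash
python3 - <<'E'
from h import *
import pickle
go([.482,.2688,.108],10.7)
c=r.capture("wrist"); pickle.dump(c,open("held.pkl","wb")); d=r.capture("scene"); pickle.dump(d,open("sc.pkl","wb"))
a=c["img"][60:330,100:540]; b=d["img"][270:430,330:500]
a=cv2.resize(a,None,fx=1.2,fy=1.2); b=cv2.resize(b,None,fx=1.6,fy=1.6,interpolation=cv2.INTER_CUBIC)
o=np.zeros((600,544,3),np.uint8); o[:324,:528]=a; o[330:330+256,:272]=b
cv2.imwrite("pics/f.png",o[:,:,::-1])
E
```

```text
t 14.2 pos [0.4833 0.2699 0.1369] yaw 10.47 q [ 4.600e+01  1.950e+01 -1.680e+01  1.000e-01 -5.350e+01  1.444e+02] F [ 0.4  0.3 -1.9] g 0.13615761823060746 29.98689962318167
shift units total [-0.0018 -0.0031  0.0579] (tool axes now)  turn units total [ 0.036 -0.015 -0.04 ]
```

View pics/f.png

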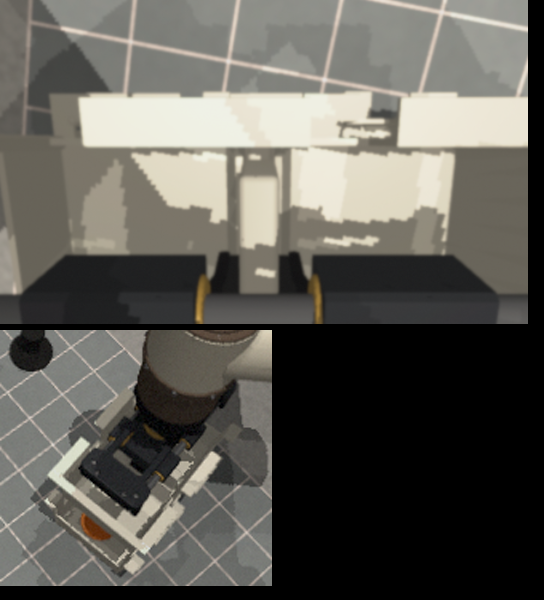

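The held tray is the right way round: its rimmed high end is over the base's scoop. In the crop, the slot edges are at columns 80 (x=+48) and 398 (x=-38), and the outer rim edge is at row 95. I'll convert these into the offset in the hand.

```bash
python3 - <<'E'
from h import *
import pickle
c=pickle.load(open("held.pkl","rb")); s=r.sense(); R=np.array(s["ee_rot"]); 
for n,p in (("x48",(80,97)),("x-38",(398,97)),("inner",(150,148)),("inner2",(380,147)),("outerR",(500,97)),("bar l",(239,175)),("bar r",(278,175))):
    zz=.1369+(.030 if "bar" in n else .034)
    w=at(c,(99.6+p[0]/1.2,59.6+p[1]/1.2),zz); print(n,(R.T@(w-s["tcp_pos"])*1000).round(1))
E
```

```text
x48 [ 67.6 -47.9 -33.8]
x-38 [ 67.7  36.4 -33.5]
inner [ 54.1 -30.3 -33.8]
inner2 [ 54.5  32.5 -33.6]
outerR [ 67.6  63.3 -33.4]
bar l [ 45.9  -6.2 -29.7]
bar r [ 45.9   4.9 -29.7]
```

move_arm:
  series:
    - [[0.02,-0.01,-0.03],[-0.001,-0.002,0.01],0]
    - [[0,0,0],[0,0,0.02],0]
    - [[0,0,0],[0,0,0.01],0]
    - [[0,0,0],[0,0,0.008],0]
    - [[0,0,0],[0,0,0.004],0]
    - [[0,0,0],[0,0,0],0]
    - [[0,0,0],[0,0,0],0]

```text
time_s: 15.0
tcp_pos: [0.4821, 0.269, 0.1102]
ee_rot: [[-0.184, 0.983, 0.0], [0.983, 0.184, 0.0], [-0.0, 0.0, -1.0]]
wrist_force: [-0.5, -0.4, -1.3]
gripper_width: 0.135
gripper_force: 30.0
```

```bash
python3 - <<'E'
from h import *
go([.482,.2688,.106],10.7)
d=r.capture("scene")
o=cv2.resize(d["img"][280:430,330:480],None,fx=4,fy=4,interpolation=cv2.INTER_CUBIC)
cv2.imwrite("pics/g.png",o[:,:,::-1])
E
```

```text
t 15.0 pos [0.4821 0.269  0.1102] yaw 10.63 q [ 46.   21.2 -18.7   0.  -50.1 144.6] F [-0.5 -0.4 -1.3] g 0.13497444458673377 29.98683701036498
shift units total [-0.0004 -0.0002  0.0084] (tool axes now)  turn units total [ 0.005  0.001 -0.013]
```

View pics/g.png

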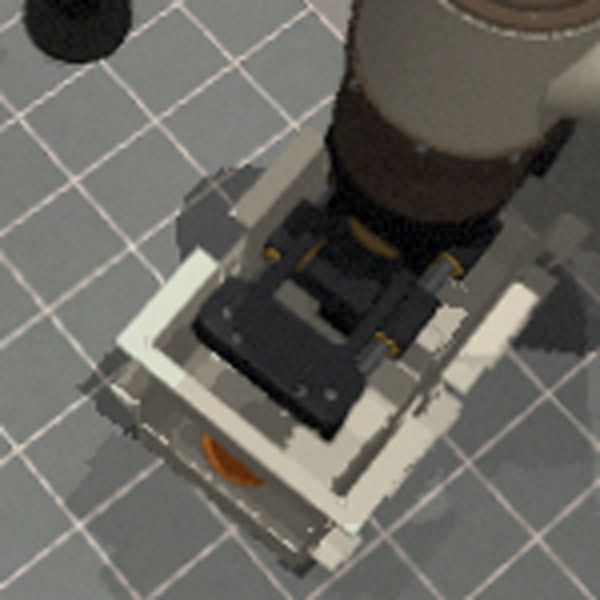

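The two trays look in line, with the orange disc visible below the high end near (230,460). I'll lower in 1 mm steps.

move_arm:
  series:
    - [[0,0,0],[0,0,0.002],0]
    - [[0,0,0],[0,0,0.002],0]
    - [[0,0,0],[0,0,0.002],0]
    - [[0,0,0],[0,0,0],0]
    - [[0,0,0],[0,0,0],0]

```text
time_s: 15.55
tcp_pos: [0.4818, 0.2689, 0.107]
ee_rot: [[-0.184, 0.983, 0.0], [0.983, 0.184, -0.0], [-0.0, 0.0, -1.0]]
wrist_force: [0.1, 0.2, -1.8]
gripper_width: 0.139
gripper_force: 30.0
```

move_arm:
  series:
    - [[0,0,0],[0,0,0.001],0]
    - [[0,0,0],[0,0,0.001],0]
    - [[0,0,0],[0,0,0],0]
    - [[0,0,0],[0,0,0],0]

```text
time_s: 15.95
tcp_pos: [0.4819, 0.2689, 0.1061]
ee_rot: [[-0.184, 0.983, 0.0], [0.983, 0.184, -0.0], [-0.0, 0.0, -1.0]]
wrist_force: [0.1, -0.3, -2.4]
gripper_width: 0.141
gripper_force: 30.0
```

move_arm:
  series:
    - [[0,0,0],[0,0,0.001],0]
    - [[0,0,0],[0,0,0.001],0]
    - [[0,0,0],[0,0,0],0]
    - [[0,0,0],[0,0,0],0]

```text
time_s: 16.35
tcp_pos: [0.4822, 0.269, 0.106]
ee_rot: [[-0.185, 0.983, 0.001], [0.983, 0.185, 0.0], [0.0, 0.001, -1.0]]
wrist_force: [-2.0, -1.2, 6.2]
gripper_width: 0.137
gripper_force: 30.0
```

Contact came at 6 N, at the expected height. I'll release.

move_arm:
  series:
    - [[0,0,0],[0,0,0],0.2]
    - [[0,0,0],[0,0,0],0.3]
    - [[0,0,0],[0,0,0],0.4]
    - [[0,0,0],[0,0,0],0.5]
    - [[0,0,0],[0,0,0],0.5]
    - [[0,0,0],[0,0,0],0.5]
    - [[0,0,0],[0,0,0],0.5]
    - [[0,0,0],[0,0,0],0.5]

```text
time_s: 17.15
tcp_pos: [0.4819, 0.2689, 0.105]
ee_rot: [[-0.184, 0.983, 0.0], [0.983, 0.184, -0.0], [-0.0, 0.0, -1.0]]
wrist_force: [0.2, 0.5, 0.5]
gripper_width: 0.494
gripper_force: 0.0
```

move_arm:
  series:
    - [[0,0,0],[0,0,-0.01],0.5]
    - [[0,0,0],[0,0,-0.03],0.5]
    - [[0,0,0],[0,0,-0.06],0.5]
    - [[0,0,0],[0,0,-0.08],0.5]
    - [[0,0,0],[0,0,-0.08],0.5]
    - [[0,0,0],[0,0,-0.08],0.5]
    - [[0,0,0],[0,0,-0.06],0.5]
    - [[0,0,0],[0,0,-0.03],0.5]
    - [[0,0,0],[0,0,0],0.5]

```text
time_s: 18.05
tcp_pos: [0.4827, 0.2695, 0.3234]
ee_rot: [[-0.185, 0.983, 0.005], [0.983, 0.184, 0.004], [0.003, 0.006, -1.0]]
wrist_force: [0.4, 0.4, -0.5]
gripper_width: 0.5
gripper_force: 0.0
```

```bash
python3 - <<'E'
from h import *
go([.482,.2688,.3],10.7)
c=r.capture("wrist"); d=r.capture("scene")
o=np.zeros((600,800,3),np.uint8)
o[:, :400]=cv2.resize(d["img"][270:435,355:465],(400,600),interpolation=cv2.INTER_CUBIC)
o[:300,400:]=cv2.resize(c["img"][60:300,160:480],(400,300))
cv2.imwrite("pics/i.png",o[:,:,::-1])
E
```

```text
t 18.05 pos [0.4827 0.2695 0.3234] yaw 10.63 q [ 4.600e+01  1.160e+01  1.000e-01  1.000e-01 -7.810e+01  1.446e+02] F [ 0.4  0.4 -0.5] g 0.4995430338410368 0.0
shift units total [-0.0012 -0.0019  0.0467] (tool axes now)  turn units total [ 0.058 -0.031 -0.012]
```

View pics/i.png

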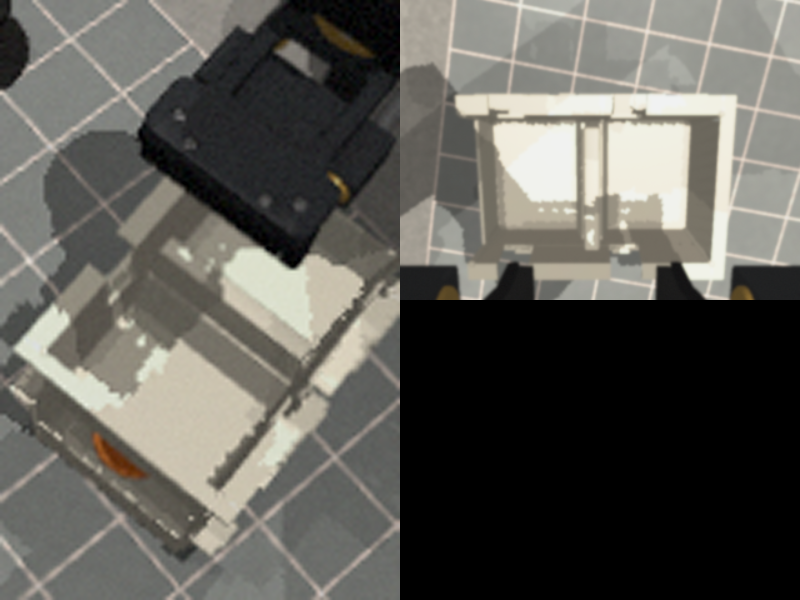

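The tray stands level and stacked on its twin, with its high end over the base's scoop (orange disc visible at (118,455)). The gripper is clear, so I'll hand it in.

```bash
python3 -c "
from station import r
print(r.finish_job())"
```

```text
the job is handed in; nothing more can be done
None
```

The empty white tray is stacked on its twin, turned half round and in line within a couple of millimetres by my measurements; it touched down at about 6 N, and I handed the job in at about 18 s (the verdict wasn't shown to me).

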